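# Close and bolt the board tester

## Robot

A 6-joint arm with a two-finger parallel gripper is mounted at the origin on a cart in front of the work surface, level with it; the furniture and walls round the work are solid. World frame = base frame: x ahead of the robot, y to its left, z up, the work surface at z = 0. Lengths are in m, angles in rad, forces in N, time in s.
With the tool pointing down it reaches from about 0.225 to 0.875 m from the base axis. Payload 3.4 kg.
Tool frame: the origin (TCP) lies at the very end of the fingers, on their centre line; the grasp point (between the pads) lies 19 mm behind it; z points along the fingers, y is the line along which they close (so a half turn about z gives the same grasp; the last joint's range is limited). The gripper opens to 85 mm and grips with 20 to 120 N. Pads are 22 mm wide; open, the fingers measure 114 mm over their backs; the gripper's body (76 mm by 85 mm) begins 54 mm behind the grasp point. The pads swing forward as they close: fully open they stand 13 mm farther back than shut.
Start: joints at [-1.433, 0.276, 1.505, -0, 1.361, -0.121], TCP at [0.147, -0.556, 0.231] pointing down, gripper open.
Joint ranges: [-2.89, 2.89], [-0.75, 2.08], [0.22, 2.7], [-1.18, 4.32], [0.11, 2.71], [-2.7, 2.7]. Speed limits (rad/s): [2.57, 2.57, 3.14, 3.14, 3.14, 3.14].

## Interface

Orientations are given as a unit quaternion [w, x, y, z].
In Python, from rig import get_state, optics, sign_off gives the robot as it stands.
- The arm moves only by the tool send_rows, never from a script. Its argument "increments" is a list of rows, each an object with "gripper": the gripper's target within -1 to 1 (shut at 1, half-way at 0, fully open at -1); "linear": the shift along the world's x, y, z in m, a list of three; "delta_rot": the turn, a rotation vector about the world's x, y, z in rad, a list of three. In form: [{"gripper": gripper, "linear": [dx, dy, dz], "delta_rot": [rx, ry, rz]}, ...]. A call has 1 to 8 rows; each row is the pose to reach, as a shift and turn from the pose commanded when the call began; what a row does not reach only later rows make up. A row lasts 1/10 s, in which the tool goes at most 50 mm and 8.59 degrees, less where a joint would pass 70% of its speed; a pose out of reach is approached as far as the arm can. A call with a gripper value outside its range is refused whole. The fingers move at their own pace and stop on an object; "newtons" is the grip in N (left out, the last holds). Time passes only in rows, so rows that repeat a pose let the fingers close. It gives the time, the measured TCP pose, the force, the opening and the grip force at its end, in the units of the state.
- get_state(): the state, without advancing time (a new reading comes with each control period).
- optics.get_image(name): name is "scene" or "top" or "wrist"; returns a dict with "pixels" (420x560x3 uint8, blue, green, red), "K" (3x3 intrinsics, pixels), "k1" (the pictures are not rectified: a ray, as slopes to the right and down, at radius r is drawn at 1 + k1 r^2 times it, then the intrinsics apply), "rvec" (rotation vector, rad) and "tvec" (3), from world to camera coordinates, as OpenCV has them; the wrist camera has in their place "T_tool_cam" (4x4, takes a point from camera to tool coordinates, whose origin is the TCP and whose axes are the flange's). Camera axes: x right, y down, z forward; pixel columns grow to the right and rows downward; lengths in m; the calibration is good to about 2 mm. A picture is of the moment at which its call begins: read the wrist's pose just before it. There is no depth.
- sign_off(): hands the job in; it is judged then, once.
The state is a dict: "clock": time; "qpos": joint angles; "qd": joint speeds; "effort": joint torques, N m; "position": TCP position; "ee_rot": TCP orientation; "contact_force": force on the tool from outside, world axes, zero at the start; "moment": the same for the moment, N m; "width": finger opening in m; "gripper_force": force on a finger pad.
Only numpy, scipy, OpenCV 4.12 (cv2) and the standard library are available. Lean on these libraries where they do the work, as an engineer would, in place of code of your own. Each camera call takes 0.05 s, during which the arm holds its last target. There are 200 camera calls.

## Task

Get the board tester on the bench ready for a test: push its drawn-out tray fully home with the board riding in it, then push the lid down flat, and last push the slide bolt on the right-hand rail fully across over the lid's edge. The tray goes in before the lid comes down, because the board's capacitor would strike the lid's pins. Pushing with the fingertips is all it takes: do not touch the board or lift it out of its nest, and leave the other things on the bench where they lie.

Things in the scene. Friction and masses are not known exactly. Their poses are not given: they have to be found in the camera images.
- jig: the board tester: grey housing fixed on the worktop. Origin at worktop level; its x axis points away from the robot, y left, z up. In its frame (mm): plinth x -105..85, y -115..115, up to z 30; on it left and right rails x -60..85, |y| 57..115, up to z 60, and a rear wall. The tray runs between the rails, channel open to the front. Bolt guide on the right rail at x -42..2, y -114..-73, up to z 80
- jig_tray (a joint): how far the tray is drawn out of the housing towards the robot, m: 0 fully home (a firm stop), up to 0.075; it starts 0.045 to 0.07 out. It slides along the tester's x axis with about 2 N of friction and stays where it is left
- tray_front (a point): centre of the front face of the tray's aluminium front plate, 35 mm above the worktop, at tester-frame x -117 mm when home. Plate 114 mm wide, 12 mm thick, from 12 to 58 mm above the worktop. A pull lip 70 mm wide projects 6 mm further out at 52 to 57 mm height. The black tray floor behind it is 37.5 mm above the worktop
- board: the board under test: green terminal board with a green terminal strip along its front edge and a blue capacitor, 45 x 70 x 17 mm, standing on two dowels in the tray's shallow nest (it could only be lifted straight off), rides with the tray; origin at the centre of its underside, 37.5 mm above the worktop, at tester-frame x = y = 0 when the tray is home
- jig_lid (a joint): opening angle of the lid, rad: 0 shut flat on the rails (a firm stop), 1.2 fully open; it starts 0.65 to 0.95. The hinge is stiff (0.17 N m of friction): the lid stays at any angle and must be pushed all the way down
- lid_hinge (a point): middle of the lid's hinge line at the rear of the tester: tester-frame x = 78 mm, y = 0, 64 mm above the worktop; the hinge line runs along the tester's y axis. Its axes turn with the lid: x runs from the front edge to the hinge, z out of the lid's upper face
- lid_edge (a point): middle of the lid's front edge, upper face. Lid: aluminium frame round a clear pane, 138 mm from hinge line to front edge, 140 wide, 8 thick; upper face 4 mm above the hinge line, 68 mm above the worktop when shut; the pane is 1.5 mm lower and bears pushing too. Four steel pins under the pane end 1 mm above the board when shut; its capacitor would strike them if pushed in under a shut lid
- jig_bolt (a joint): travel of the slide bolt, m: 0 drawn back (starts at 0 to 0.002), 0.018 fully shot (a firm stop). Moves along the tester's +y, from the right rail leftwards over the lid's right edge, with 1.5 N of friction; stays where left. It passes 2 mm above the shut lid, and is stopped by the lid's edge if the lid is raised
- bolt_tab (a point): centre of the outer (right-hand, -y) face of the bolt's upright steel thumb tab: 24 mm long (x), 6 mm thick (y), from 72 to 96 mm above the worktop; this point is 85 mm above it and, with the bolt drawn back, at tester-frame x -20, y -112 mm, 3 mm inside the housing's right side
- next_board: a second, identical terminal board, lying on the worktop beside the tester, 45 x 70 x 17 mm; origin at the centre of its underside. A bystander: leave it alone
- probe_case: flat black probe case, 56 x 76 x 22 mm, on the worktop; origin at the centre of its underside. A bystander
- terminal_pack: block of grey and blue rail terminals, 45 x 57 x 36 mm, on the worktop; origin at the centre of its underside. A bystander
- driver_cross: red-handled screwdriver lying on the worktop, 159 mm long along its y axis, handle 26 mm wide and 30 mm high; origin at the centre of its underside. A bystander
- side_cutters: side cutters with orange and black handles, lying, 58 x 129 x 13 mm, long along their y axis; origin at the centre of their underside. A bystander
- calliper: digital calliper lying on the worktop, 53 x 210 x 10 mm, long along its y axis; origin at the centre of its underside. A bystander

How it is judged:
On the way, in this order (a step that is already met when the one before it is completed fails the run):
1. the tray is fully home (within 3 mm) while the lid still stands open (value of joint jig_tray below 0.003 m and value of joint jig_lid above 0.3 rad), for 0.2 s.
2. the lid is shut flat (within 0.02 rad) with the bolt still drawn back (value of joint jig_lid below 0.02 rad and value of joint jig_bolt below 0.01 m), for 0.2 s.
3. the bolt is shot fully across (at least 15 of its 18 mm) (value of joint jig_bolt above 0.015 m), for 0.2 s.
At the end, for the whole second after the job is handed in: Tray home within 3 mm, lid shut within 0.02 rad, bolt shot at least 15 of 18 mm, the board seated in its nest (within 6 mm sideways and 3.5 mm in height of its place under the lid) and at rest, the other things within 15 mm of where they lay (value of joint jig_tray below 0.003 m and value of joint jig_lid below 0.02 rad and value of joint jig_bolt above 0.015 m and z of board in the frame of jig between 0.034 and 0.041 m and x of board in the frame of jig between -0.006 and 0.006 m and y of board in the frame of jig between -0.006 and 0.006 m and linear speed of board below 0.02 m/s and distance of each of next_board, probe_case, terminal_pack, driver_cross, side_cutters, calliper from where it was at the start of the episode below 0.015 m); the robot touches nothing.
It fails at once if the board is touched by the fingers or arm (contact force between any of the fingers, the arm and board above 0.5 N).
It fails at once if the board is lifted or thrown out of its nest (z of board in the frame of jig above 0.046 m or z of board in the frame of jig below 0.03 m).
It fails at once if a bystander is pushed, lifted or carried (more than 15 mm) (distance of any of next_board, probe_case, terminal_pack, driver_cross, side_cutters, calliper from where it was at the start of the episode above 0.015 m).
It also fails if it takes over 58 s, if anything falls off the work surface, if the arm or the gripper's body presses on something with over 40 N, if the wrist force passes 120 N, or if a joint passes its speed limit or range.

## Working session

There is one attempt and no reset: what is moved stays moved. The work goes in short steps, Python scripts to look and compute and a tool call to move; the robot and the scene stay as the last step left them, time stands still between calls to the robot, and variables do not carry over. Pictures are saved under pics/ and viewed, at most 10 in all, crops included, and the job is handed in when it is done.

Besides the shell and the picture viewer there is one more tool, called after "Emit:" as name(argument=value, ...) on one line, values as JSON. send_rows: Moves the arm, as the interface text tells. Its arguments: {"type":"object","properties":{"increments":{"type":"array"},"newtons":{"type":"number"}},"required":["increments"]}

```bash
mkdir -p pics; cat > h.py <<'E'
import numpy as np, cv2
from rig import get_state, optics, sign_off
from scipy.spatial.transform import Rotation as R
def grab(n,f):
    s=get_state(); d=optics.get_image(n); cv2.imwrite(f'pics/{f}.png',d['pixels'])
    np.save(f'pics/{f}.npy',dict(d,state=s),allow_pickle=True); return d
def load(f): return np.load(f'pics/{f}.npy',allow_pickle=True).item()
def ray(d,u,v):
    K=d['K']; x=np.array([(u-K[0,2])/K[0,0],(v-K[1,2])/K[1,1]]); p=x.copy()
    for _ in range(20): p=x/(1+d['k1']*(p@p))
    Rm=cv2.Rodrigues(np.array(d['rvec'],float))[0]; t=np.array(d['tvec'],float).ravel()
    return -Rm.T@t, Rm.T@np.array([*p,1])
def onz(d,u,v,z):
    o,r=ray(d,u,v); return o+r*(z-o[2])/r[2]
def proj(d,P):
    Rm=cv2.Rodrigues(np.array(d['rvec'],float))[0]; c=np.atleast_2d(P)@Rm.T+np.array(d['tvec'],float).ravel()
    p=c[:,:2]/c[:,2:]; p=p*(1+d['k1']*(p**2).sum(1,keepdims=True)); K=d['K']
    return p*[K[0,0],K[1,1]]+[K[0,2],K[1,2]]
E
python3 - <<'E'
from h import *
for n in('scene','top'):
    d=grab(n,n+'0'); o,r=ray(d,280,210); print(n,o,r,d['k1'],d['K'][0,0])
print(get_state())
E
```

```text
scene [-0.11237096  0.60659585  0.92292762] [ 0.55406598 -0.45412    -0.69779947] -0.17054262774116413 526.3043763033312
top [0.28573465 0.07072715 1.41137791] [ 0.21622309 -0.00475649 -0.97636722] -0.07576196926810462 471.3441699782011
{'clock': 0.1, 'qpos': array([-1.43295805e+00,  2.76537873e-01,  1.50605010e+00, -7.16448405e-06,
        1.36072140e+00, -1.21015963e-01]), 'qd': array([-9.45392831e-04, -1.09061705e-03, -2.58519442e-03, -1.98833848e-04,
        2.89513160e-04,  3.15348342e-05]), 'effort': array([ 1.22693469e-03, -4.17702591e+01, -2.46404707e+01, -1.15621915e-04,
        5.83918692e-03,  7.54261464e-06]), 'position': array([ 0.14709879, -0.55534885,  0.23050538]), 'ee_rot': array([-8.58302155e-04,  9.91635534e-01,  1.29066771e-01, -1.07224525e-05]), 'contact_force': array([ 0.22664896,  0.01481497, -0.19179706]), 'moment': array([-0.00953654, -0.03545492,  0.04212835]), 'gripper_force': 0.0, 'width': 0.08558057842284603}
```

View pics/scene0.png

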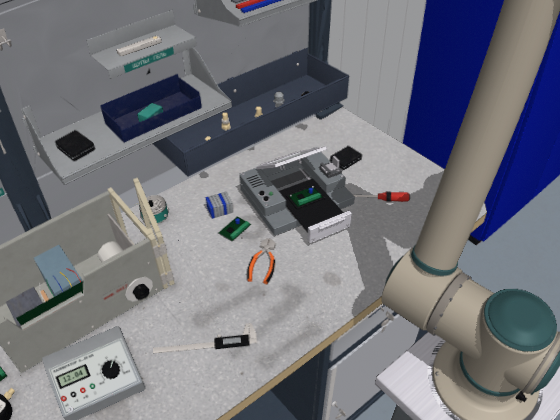

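View pics/top0.png

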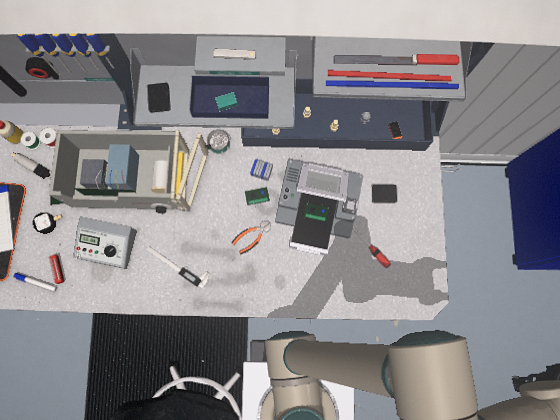

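The scene view shows the tester near (300,195). In the top view it is at (320,200), with the tray drawn out towards (312,250), the case at (384,193), the screwdriver at (378,256), and the pack and board on the left. I'll enlarge both.

```bash
python3 - <<'E'
from h import *
for n,(x,y,w,h) in {'top0':(262,145,110,115),'scene0':(230,140,130,105)}.items():
    im=load(n)['pixels'][y:y+h,x:x+w]; s=5.2 if n=='top0' else 5.7
    cv2.imwrite(f'pics/{n}c.png',cv2.resize(im,(int(w*s),int(h*s)),interpolation=cv2.INTER_CUBIC))
E
```

```text
(no output)
```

View pics/top0c.png

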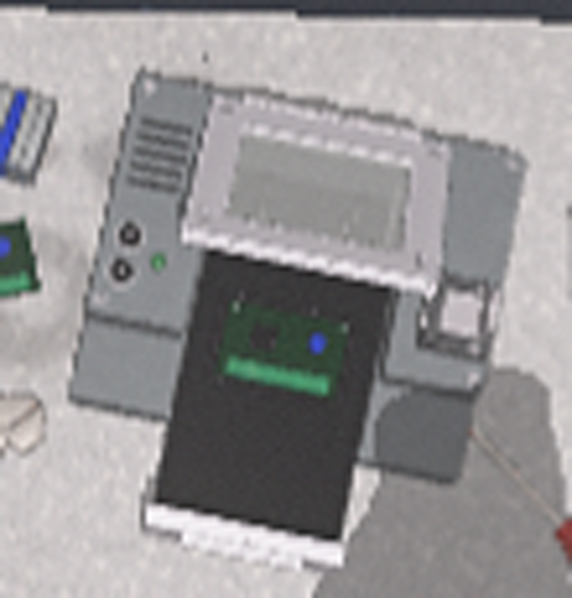

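View pics/scene0c.png

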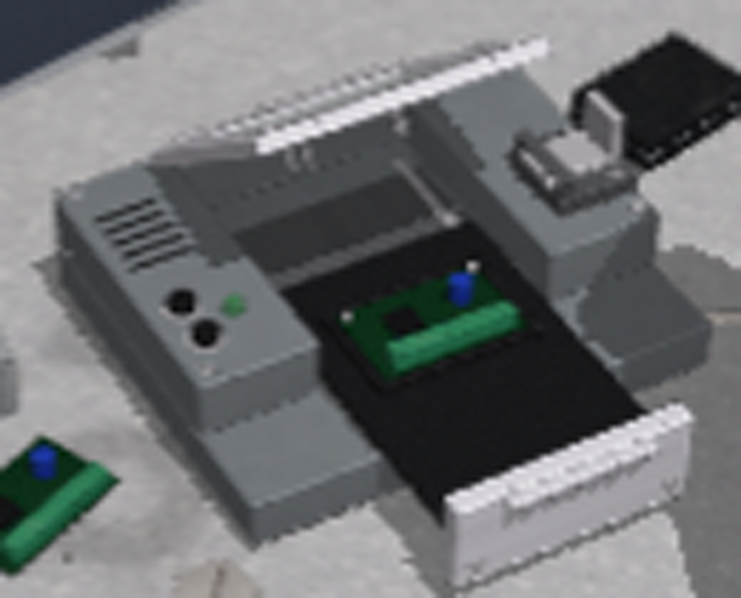

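The crops show every corner I need: the plinth, the rails, the lid's front edge and the tray front plate. I'll fit the pose from both views.

```bash
cat > fit.py <<'E'
from h import *
from scipy.optimize import least_squares
T=load('top0');S=load('scene0')
ct=lambda u,v:((u+.5)/5.2-.5+262,(v+.5)/5.2-.5+145)
cs=lambda u,v:((u+.5)/5.7-.5+230,(v+.5)/5.7-.5+140)
J=lambda x,y,z:lambda q:(x,y,z)
TR=lambda x,y,z:lambda q:(x-1000*q[3],y,z)
L=lambda y:lambda q:(78-138*np.cos(q[4])-4*np.sin(q[4]),y,64+138*np.sin(q[4])+4*np.cos(q[4]))
obs=[(T,J(-105,115,30),ct(70,402)),(T,J(-105,-115,30),ct(458,482)),(T,J(-60,115,60),ct(88,316)),(T,J(-60,-115,60),ct(478,390)),
(T,J(85,115,60),ct(140,72)),(T,J(85,-115,60),ct(525,155)),(T,L(70),ct(183,238)),(T,L(-70),ct(435,290)),
(T,TR(-105,57,58),ct(148,503)),(T,TR(-105,-57,58),ct(343,545)),
(S,J(-105,115,30),cs(252,512)),(S,J(-105,115,0),cs(258,547)),(S,J(-105,-115,30),cs(712,325)),(S,J(-60,115,60),cs(203,398)),
(S,J(-60,57,60),cs(318,345)),(S,J(-60,-57,60),cs(553,250)),(S,J(-60,-115,60),cs(658,210)),(S,J(85,115,60),cs(60,192)),
(S,L(70),cs(258,137)),(S,L(-70),cs(548,40)),(S,TR(-117,57,58),cs(449,505)),(S,TR(-117,-57,58),cs(690,412)),(S,TR(-117,57,12),cs(455,587)),(S,TR(-117,-57,12),cs(690,492))]
def W(q,P):
    c,s=np.cos(q[2]),np.sin(q[2]);x,y,z=np.array(P)/1000
    return np.array([q[0]+c*x-s*y,q[1]+s*x+c*y,z])
def res(q): return np.concatenate([proj(d,W(q,f(q)))[0]-o for d,f,o in obs])
if __name__=='__main__':
    r=least_squares(res,[.5,0,-.2,.06,.8],loss='soft_l1');q=r.x;print(q.round(4));print(res(q).reshape(-1,2).round(1).tolist())
    np.save('q.npy',q)
    for n,P in dict(tray=(-117-1000*q[3],0,35),home=(-117,0,35),edge=L(0)(q),tab=(-20,-112,85),hinge=(78,0,64)).items(): print(n,W(q,P).round(4))
    for n,uv in dict(nb=(257,196),pack=(261,169),case=(384,193),drv=(380,257),tip=(352,227),cut=(250,238)).items(): print(n,onz(T,*uv,.01).round(3))
E
python3 fit.py
```

```text
[ 0.638  -0.0546 -0.1882  0.0521  0.6916]
[[0.0, -0.5], [1.1, -0.1], [-0.3, -0.6], [1.5, 1.0], [-0.4, 0.5], [0.7, -0.2], [-0.2, -0.2], [1.2, 0.1], [0.8, -0.4], [1.9, -0.4], [-0.1, -0.2], [-0.9, 2.4], [0.1, -0.0], [-0.8, -1.0], [0.5, 0.0], [-0.6, 1.2], [0.4, 0.8], [-2.3, 0.5], [-0.1, 0.7], [0.4, -0.5], [1.1, 1.3], [0.3, 0.3], [-0.6, 0.5], [-1.3, -0.1]]
tray [ 0.4719 -0.0229  0.035 ]
home [ 0.5231 -0.0327  0.035 ]
edge [ 0.6077 -0.0488  0.1551]
tab [ 0.5974 -0.1609  0.085 ]
hinge [ 0.7147 -0.0692  0.064 ]
nb [0.639 0.135 0.01 ]
pack [0.725 0.125 0.01 ]
case [ 0.656 -0.256  0.01 ]
drv [ 0.458 -0.238  0.01 ]
tip [ 0.548 -0.155  0.01 ]
cut [0.508 0.152 0.01 ]
```

Emit:
send_rows(increments=[{"gripper": 1, "linear": [0.266, 0.544, -0.03], "delta_rot": [0, 0, 1.124]}, {"gripper": 1, "linear": [0.266, 0.544, -0.03], "delta_rot": [0, 0, 1.124]}, {"gripper": 1, "linear": [0.266, 0.544, -0.03], "delta_rot": [0, 0, 1.124]}, {"gripper": 1, "linear": [0.266, 0.544, -0.03], "delta_rot": [0, 0, 1.124]}, {"gripper": 1, "linear": [0.266, 0.544, -0.03], "delta_rot": [0, 0, 1.124]}, {"gripper": 1, "linear": [0.266, 0.544, -0.03], "delta_rot": [0, 0, 1.124]}, {"gripper": 1, "linear": [0.266, 0.544, -0.03], "delta_rot": [0, 0, 1.124]}, {"gripper": 1, "linear": [0.266, 0.544, -0.03], "delta_rot": [0, 0, 1.124]}])

```text
clock: 0.9
position: [0.3229, -0.195, 0.2113]
ee_rot: [0.0, 0.769, 0.639, 0.0]
contact_force: [1.1, -0.7, 0.6]
width: -0.0003
gripper_force: 0.0
```

Emit:
send_rows(increments=[{"gripper": 1, "linear": [0.08, 0.165, 0], "delta_rot": [0, 0, 0]}, {"gripper": 1, "linear": [0.08, 0.165, 0], "delta_rot": [0, 0, 0]}, {"gripper": 1, "linear": [0.08, 0.165, 0], "delta_rot": [0, 0, 0]}, {"gripper": 1, "linear": [0.08, 0.165, 0], "delta_rot": [0, 0, 0]}, {"gripper": 1, "linear": [0.08, 0.165, 0], "delta_rot": [0, 0, 0]}, {"gripper": 1, "linear": [0.08, 0.165, 0], "delta_rot": [0, 0, 0]}])

```text
clock: 1.5
position: [0.4023, -0.0316, 0.2112]
ee_rot: [-0.0, 0.77, 0.639, -0.001]
contact_force: [0.6, -0.8, -0.0]
width: 0.0004
gripper_force: 0.0
```

Emit:
send_rows(increments=[{"gripper": 1, "linear": [0.005, 0.02, -0.05], "delta_rot": [0, 0, 0]}, {"gripper": 1, "linear": [0.005, 0.02, -0.09], "delta_rot": [0, 0, 0]}, {"gripper": 1, "linear": [0.005, 0.02, -0.13], "delta_rot": [0, 0, 0]}, {"gripper": 1, "linear": [0.005, 0.02, -0.17], "delta_rot": [0, 0, 0]}, {"gripper": 1, "linear": [0.005, 0.02, -0.17], "delta_rot": [0, 0, 0]}, {"gripper": 1, "linear": [0.005, 0.02, -0.17], "delta_rot": [0, 0, 0]}])

```text
clock: 2.1
position: [0.4073, -0.0131, 0.0417]
ee_rot: [-0.0, 0.771, 0.637, -0.001]
contact_force: [0.4, 0.2, -0.1]
width: 0.0002
gripper_force: 0.0
```

```bash
python3 - <<'E'
from h import *
d=grab('scene','scene1'); im=d['pixels'][140:245,230:370]
cv2.imwrite('pics/scene1c.png',cv2.resize(im,None,fx=5,fy=5,interpolation=cv2.INTER_CUBIC)); print(get_state()['position'])
E
```

```text
[ 0.40860749 -0.01312529  0.04270116]
```

View pics/scene1c.png

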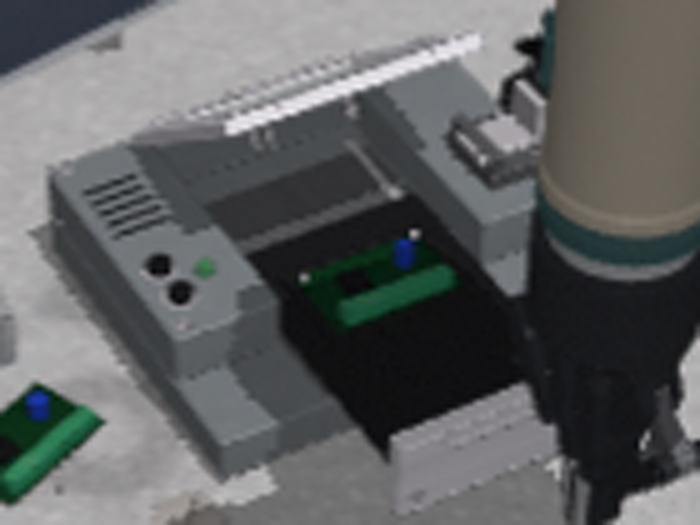

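The tool stands clear in front of the plate, whose left end is at (395,440). I'll push in along the tester's x axis.

Emit:
send_rows(increments=[{"gripper": 1, "linear": [0.015, -0.003, 0], "delta_rot": [0, 0, 0]}, {"gripper": 1, "linear": [0.028, -0.005, 0], "delta_rot": [0, 0, 0]}, {"gripper": 1, "linear": [0.038, -0.007, 0], "delta_rot": [0, 0, 0]}, {"gripper": 1, "linear": [0.048, -0.009, 0], "delta_rot": [0, 0, 0]}, {"gripper": 1, "linear": [0.058, -0.011, 0], "delta_rot": [0, 0, 0]}, {"gripper": 1, "linear": [0.068, -0.013, 0], "delta_rot": [0, 0, 0]}, {"gripper": 1, "linear": [0.078, -0.015, 0], "delta_rot": [0, 0, 0]}, {"gripper": 1, "linear": [0.083, -0.016, 0], "delta_rot": [0, 0, 0]}])

```text
clock: 2.95
position: [0.4919, -0.0282, 0.0414]
ee_rot: [0.0, 0.77, 0.638, 0.0]
contact_force: [-2.4, 0.3, 1.6]
width: 0.0004
gripper_force: 1.0
```

Emit:
send_rows(increments=[{"gripper": 1, "linear": [0.004, -0.001, 0], "delta_rot": [0, 0, 0]}, {"gripper": 1, "linear": [0.008, -0.0015, 0], "delta_rot": [0, 0, 0]}, {"gripper": 1, "linear": [0.011, -0.002, 0], "delta_rot": [0, 0, 0]}, {"gripper": 1, "linear": [0.013, -0.0025, 0], "delta_rot": [0, 0, 0]}, {"gripper": 1, "linear": [0.013, -0.0025, 0], "delta_rot": [0, 0, 0]}])

```text
clock: 3.45
position: [0.5039, -0.0306, 0.0414]
ee_rot: [0.0, 0.77, 0.638, 0.0]
contact_force: [-1.3, 0.4, 0.1]
width: -0.0
gripper_force: 0.5
```

Not at the stop yet, so I'll creep on.

Emit:
send_rows(increments=[{"gripper": 1, "linear": [0.002, -0.0004, 0], "delta_rot": [0, 0, 0]}, {"gripper": 1, "linear": [0.004, -0.0008, 0], "delta_rot": [0, 0, 0]}, {"gripper": 1, "linear": [0.005, -0.001, 0], "delta_rot": [0, 0, 0]}, {"gripper": 1, "linear": [0.005, -0.001, 0], "delta_rot": [0, 0, 0]}])

```text
clock: 3.85
position: [0.5049, -0.0307, 0.0413]
ee_rot: [-0.003, 0.77, 0.638, -0.002]
contact_force: [-7.7, 0.9, 6.3]
width: -0.0
gripper_force: 4.3
```

Emit:
send_rows(increments=[{"gripper": 1, "linear": [0.002, -0.0004, 0], "delta_rot": [0, 0, 0]}, {"gripper": 1, "linear": [0.004, -0.0008, 0], "delta_rot": [0, 0, 0]}, {"gripper": 1, "linear": [0.004, -0.0008, 0], "delta_rot": [0, 0, 0]}])

```text
clock: 4.15
position: [0.5049, -0.0307, 0.041]
ee_rot: [-0.006, 0.77, 0.638, -0.005]
contact_force: [-14.2, 2.0, 12.1]
width: 0.0001
gripper_force: 7.7
```

Emit:
send_rows(increments=[{"gripper": 1, "linear": [-0.035, 0.0065, 0], "delta_rot": [0, 0, 0]}, {"gripper": 1, "linear": [-0.035, 0.0065, 0.02], "delta_rot": [0, 0, 0]}, {"gripper": 1, "linear": [-0.035, 0.0065, 0.07], "delta_rot": [0, 0, 0]}, {"gripper": 1, "linear": [-0.035, 0.0065, 0.12], "delta_rot": [0, 0, 0]}, {"gripper": 1, "linear": [-0.035, 0.0065, 0.17], "delta_rot": [0, 0, 0]}, {"gripper": 1, "linear": [-0.035, 0.0065, 0.17], "delta_rot": [0, 0, 0]}])

```text
clock: 4.75
position: [0.4835, -0.0268, 0.2192]
ee_rot: [0.007, 0.77, 0.638, 0.006]
contact_force: [0.4, -0.2, 0.7]
width: 0.0002
gripper_force: 0.0
```

```bash
python3 - <<'E'
from h import *
from fit import W
q=np.load('q.npy'); s=get_state()['position']; print(s, (W(q,(-25,0,200))-s).round(4))
d=grab('top','top1'); im=d['pixels'][135:265,250:400]
cv2.imwrite('pics/top1c.png',cv2.resize(im,None,fx=4.5,fy=4.5,interpolation=cv2.INTER_CUBIC))
E
```

```text
[ 0.48345877 -0.02676986  0.21924113] [ 0.13   -0.0231 -0.0192]
```

View pics/top1c.png

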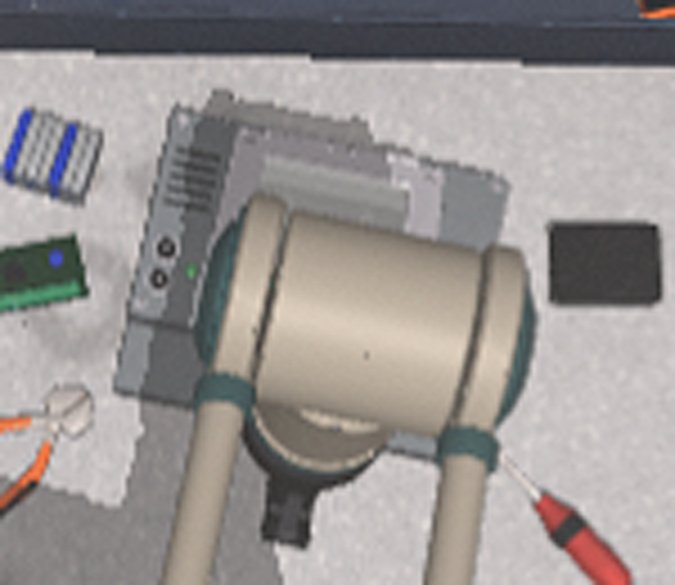

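The arm hides the tray, but the plate no longer sticks out in front and the lid is still up. The force stop confirms the tray is home. Next I'll move over the lid.

Emit:
send_rows(increments=[{"gripper": 1, "linear": [0.04, -0.007, 0], "delta_rot": [0, 0, 0]}, {"gripper": 1, "linear": [0.08, -0.014, 0], "delta_rot": [0, 0, 0]}, {"gripper": 1, "linear": [0.12, -0.022, 0], "delta_rot": [0, 0, 0]}, {"gripper": 1, "linear": [0.13, -0.023, -0.01], "delta_rot": [0, 0, 0]}, {"gripper": 1, "linear": [0.13, -0.023, -0.03], "delta_rot": [0, 0, 0]}, {"gripper": 1, "linear": [0.13, -0.023, -0.045], "delta_rot": [0, 0, 0]}, {"gripper": 1, "linear": [0.13, -0.023, -0.055], "delta_rot": [0, 0, 0]}])

```text
clock: 5.5
position: [0.606, -0.0484, 0.1534]
ee_rot: [-0.002, 0.77, 0.638, -0.001]
contact_force: [-0.4, 1.3, 0.0]
width: 0.0001
gripper_force: 0.0
```

Emit:
send_rows(increments=[{"gripper": 1, "linear": [0, 0, -0.01], "delta_rot": [0, 0, 0]}, {"gripper": 1, "linear": [0, 0, -0.02], "delta_rot": [0, 0, 0]}, {"gripper": 1, "linear": [0, 0, -0.03], "delta_rot": [0, 0, 0]}, {"gripper": 1, "linear": [0, 0, -0.04], "delta_rot": [0, 0, 0]}, {"gripper": 1, "linear": [0, 0, -0.04], "delta_rot": [0, 0, 0]}])

```text
clock: 6.0
position: [0.6067, -0.0486, 0.1149]
ee_rot: [-0.001, 0.77, 0.638, -0.001]
contact_force: [-0.3, 0.5, 0.3]
width: 0.0
gripper_force: 0.0
```

```bash
python3 - <<'E'
from h import *
d=grab('scene','scene2'); im=d['pixels'][110:240,230:370]
cv2.imwrite('pics/scene2c.png',cv2.resize(im,None,fx=4.5,fy=4.5,interpolation=cv2.INTER_CUBIC)); s=get_state();print(s['position'],s['contact_force'],proj(d,s['position']))
E
```

```text
[ 0.60726955 -0.0487452   0.11579606] [-0.62476324  1.02493584  0.98662557] [[300.73378062 168.02187829]]
```

View pics/scene2c.png

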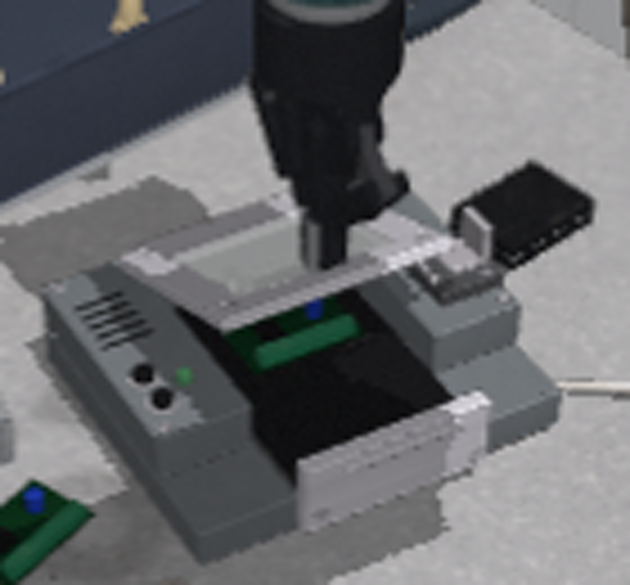

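The fingertip at (320,260) is carrying the lid down and the tray plate sits against the plinth. I'll continue.

Emit:
send_rows(increments=[{"gripper": 1, "linear": [-0.003, 0, -0.01], "delta_rot": [0, 0, 0]}, {"gripper": 1, "linear": [-0.006, 0.001, -0.02], "delta_rot": [0, 0, 0]}, {"gripper": 1, "linear": [-0.009, 0.002, -0.03], "delta_rot": [0, 0, 0]}, {"gripper": 1, "linear": [-0.012, 0.002, -0.037], "delta_rot": [0, 0, 0]}, {"gripper": 1, "linear": [-0.014, 0.002, -0.042], "delta_rot": [0, 0, 0]}, {"gripper": 1, "linear": [-0.014, 0.002, -0.045], "delta_rot": [0, 0, 0]}])

```text
clock: 6.65
position: [0.5929, -0.0467, 0.0708]
ee_rot: [-0.0, 0.77, 0.638, -0.0]
contact_force: [-0.8, 0.9, 0.0]
width: 0.0002
gripper_force: 0.1
```

Emit:
send_rows(increments=[{"gripper": 1, "linear": [0, 0, -0.002], "delta_rot": [0, 0, 0]}, {"gripper": 1, "linear": [0, 0, -0.004], "delta_rot": [0, 0, 0]}, {"gripper": 1, "linear": [0, 0, -0.004], "delta_rot": [0, 0, 0]}])

```text
clock: 6.95
position: [0.5941, -0.0469, 0.0681]
ee_rot: [0.0, 0.77, 0.638, 0.0]
contact_force: [-0.3, 0.1, 1.7]
width: 0.0002
gripper_force: 1.2
```

Emit:
send_rows(increments=[{"gripper": 1, "linear": [0, 0, -0.002], "delta_rot": [0, 0, 0]}, {"gripper": 1, "linear": [0, 0, -0.004], "delta_rot": [0, 0, 0]}, {"gripper": 1, "linear": [0, 0, -0.005], "delta_rot": [0, 0, 0]}, {"gripper": 1, "linear": [0, 0, -0.005], "delta_rot": [0, 0, 0]}])

```text
clock: 7.35
position: [0.5942, -0.0469, 0.0675]
ee_rot: [0.001, 0.77, 0.638, 0.001]
contact_force: [-7.1, 0.6, 27.0]
width: 0.0001
gripper_force: 13.5
```

Emit:
send_rows(increments=[{"gripper": 1, "linear": [0, 0, 0.04], "delta_rot": [0, 0, 0]}, {"gripper": 1, "linear": [0, 0, 0.08], "delta_rot": [0, 0, 0]}, {"gripper": 1, "linear": [-0.001, -0.05, 0.08], "delta_rot": [0, 0, 0]}, {"gripper": 1, "linear": [-0.002, -0.1, 0.08], "delta_rot": [0, 0, 0]}, {"gripper": 1, "linear": [-0.004, -0.152, 0.08], "delta_rot": [0, 0, 0]}, {"gripper": 1, "linear": [-0.004, -0.152, 0.08], "delta_rot": [0, 0, 0]}, {"gripper": 1, "linear": [-0.004, -0.152, 0.08], "delta_rot": [0, 0, 0]}])

```text
clock: 8.05
position: [0.5895, -0.2001, 0.1423]
ee_rot: [-0.0, 0.771, 0.636, 0.0]
contact_force: [-0.3, 0.9, -0.0]
width: -0.0001
gripper_force: 0.0
```

```bash
python3 - <<'E'
from h import *
from fit import W
q=np.load('q.npy'); s=get_state()['position']; print(s,(W(q,(-20,-140,87))-s).round(4),(W(q,(-20,-105,87))-s).round(4))
d=grab('scene','scene3'); im=d['pixels'][110:240,230:370]
cv2.imwrite('pics/scene3c.png',cv2.resize(im,None,fx=4.5,fy=4.5,interpolation=cv2.INTER_CUBIC))
T=np.array([W(q,(x,-112,z)) for x in(-32,-8) for z in (72,96)]); print(((proj(d,T)-[230,110])*4.5).round())
E
```

```text
[ 0.58949066 -0.20014928  0.14229901] [ 0.0027  0.0118 -0.0553] [ 0.0093  0.0462 -0.0553]
[[489. 259.]
 [492. 226.]
 [465. 236.]
 [468. 203.]]
```

View pics/scene3c.png

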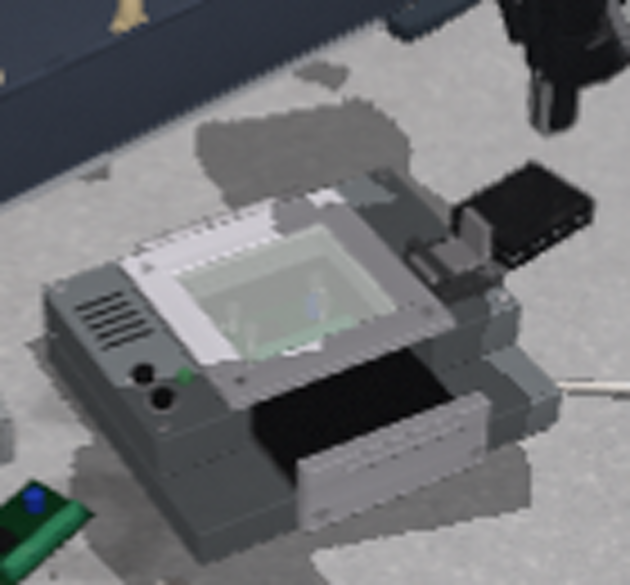

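The lid is flat, the tray is in, and the tab at (478,235) is where the fit predicts. I'll go down beside it and push across.

Emit:
send_rows(increments=[{"gripper": 1, "linear": [0, 0, -0.03], "delta_rot": [0, 0, 0]}, {"gripper": 1, "linear": [0, 0, -0.055], "delta_rot": [0, 0, 0]}, {"gripper": 1, "linear": [0, 0, -0.055], "delta_rot": [0, 0, 0]}, {"gripper": 1, "linear": [0.002, 0.01, -0.055], "delta_rot": [0, 0, 0]}, {"gripper": 1, "linear": [0.004, 0.02, -0.055], "delta_rot": [0, 0, 0]}, {"gripper": 1, "linear": [0.006, 0.03, -0.055], "delta_rot": [0, 0, 0]}, {"gripper": 1, "linear": [0.007, 0.036, -0.055], "delta_rot": [0, 0, 0]}, {"gripper": 1, "linear": [0.008, 0.041, -0.055], "delta_rot": [0, 0, 0]}])

```text
clock: 8.9
position: [0.5985, -0.1574, 0.0886]
ee_rot: [0.001, 0.77, 0.638, 0.0]
contact_force: [-0.6, -2.0, 0.7]
width: 0.0001
gripper_force: 0.8
```

Emit:
send_rows(increments=[{"gripper": 1, "linear": [0.0005, 0.003, 0], "delta_rot": [0, 0, 0]}, {"gripper": 1, "linear": [0.001, 0.006, 0], "delta_rot": [0, 0, 0]}, {"gripper": 1, "linear": [0.002, 0.009, 0], "delta_rot": [0, 0, 0]}, {"gripper": 1, "linear": [0.002, 0.009, 0], "delta_rot": [0, 0, 0]}])

```text
clock: 9.3
position: [0.5988, -0.1541, 0.0883]
ee_rot: [0.003, 0.77, 0.638, -0.004]
contact_force: [-3.8, -13.4, 2.6]
width: 0.0001
gripper_force: 6.7
```

Firm stop at the expected place. I'll back off and check.

Emit:
send_rows(increments=[{"gripper": 1, "linear": [-0.006, -0.035, 0], "delta_rot": [0, 0, 0]}, {"gripper": 1, "linear": [-0.006, -0.035, 0.04], "delta_rot": [0, 0, 0]}, {"gripper": 1, "linear": [-0.006, -0.06, 0.09], "delta_rot": [0, 0, 0]}, {"gripper": 1, "linear": [-0.006, -0.06, 0.14], "delta_rot": [0, 0, 0]}, {"gripper": 1, "linear": [-0.006, -0.06, 0.14], "delta_rot": [0, 0, 0]}, {"gripper": 1, "linear": [-0.006, -0.06, 0.14], "delta_rot": [0, 0, 0]}])

```text
clock: 9.9
position: [0.5942, -0.209, 0.2294]
ee_rot: [0.001, 0.771, 0.637, 0.001]
contact_force: [-0.2, 0.6, 0.3]
width: -0.0002
gripper_force: 0.0
```

```bash
python3 - <<'E'
from h import *
from fit import W
q=np.load('q.npy')
d=grab('scene','scene4'); im=d['pixels'][110:240,230:370]
cv2.imwrite('pics/scene4c.png',cv2.resize(im,None,fx=4.5,fy=4.5,interpolation=cv2.INTER_CUBIC))
T=np.array([W(q,(x,-94,z)) for x in(-32,-8) for z in (72,96)]); print(((proj(d,T)-[230,110])*4.5).round())
E
```

```text
[[462. 270.]
 [465. 236.]
 [439. 246.]
 [441. 212.]]
```

View pics/scene4c.png

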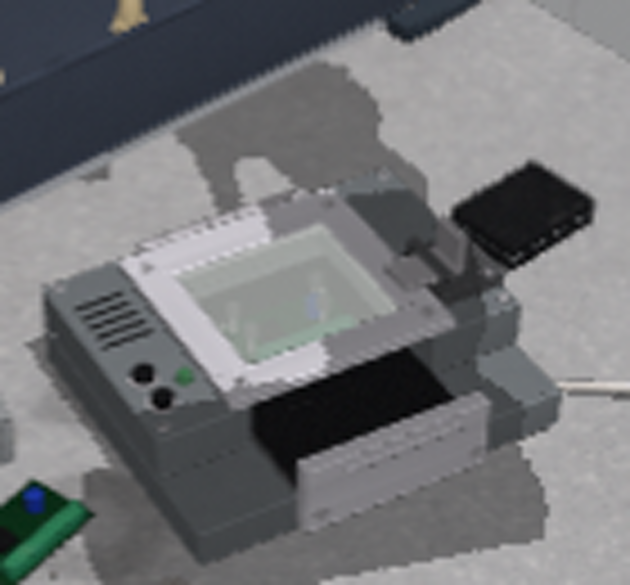

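The tab now stands at about (452,245), as predicted for full travel, and the bolt lies over the lid's edge near (405,270). The lid is flat, the tray is home and the arm is clear.

```bash
python3 -c "
from rig import sign_off
print(sign_off())"
```

```text
the job is handed in; nothing more can be done
None
```

The job is handed in: tray pushed home, lid shut flat and bolt fully across, all confirmed by firm stops and the last picture, with no sign of the board or the other things being disturbed; the hand-in gave no verdict.

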